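Scrape the last parts off the sloping tray

TASK

Take the flat scraper out of its rest and, with its edge and never with the hand, sweep the hex nut and the round spacer that stick to the floor of the sloping parts tray down over the open lip into the cup below. Then stand the scraper back upright in its rest, as it was, and let go.

Things in the scene. Friction and masses are not known exactly. Their poses are not given: they have to be found in the camera images.
- tray: Fixed aluminium tray tilted 15 degrees. Origin: centre of its floor's upper face, 101 mm above the bench; x straight downhill along the floor, y across, z square to the floor. Floor 200 mm long, 104 wide inside; 3 mm walls rise 22 mm above it on both sides and at the uphill end. The downhill end is an open lip, 75 mm above the bench.
- cup (a point): Centre of the mouth of the level, open, rectangular steel cup fixed below the tray's lip; axes as the tray's. Outside 100 mm long (downhill) by 130 mm wide, walls 3 mm, rim (this height) 58 mm above the bench, inner floor 3 mm. The lip reaches 19 mm in over its uphill wall.
- nut_center (a point): Centre of a bare steel hex nut, 26 mm across, 9 mm thick, 25 g, lying flat on the tray's floor within 45 mm of its centre along x and 22 mm across; held only by friction.
- spacer_center (a point): Centre of a bare steel round spacer disc, 26 mm in diameter, 8 mm thick, 20 g, lying flat on the tray's floor within 45 mm of its centre along x and 22 mm across; held only by friction.
- scraper_grip (a point): Centre of the scraper's wooden handle: 18 mm thick (x), 84 long (y), 40 high (z up). Below it a plastic blade 5 mm thick, 76 wide; its edge lies along y, 90 mm below this point. About 120 g. Stands upright (lean up to 5 degrees) in a fixed steel rest: slot 8 mm wide along y, open-ended, floor 6 mm above the bench, mouth flared to 35 mm at 61 mm above the bench.
There are look-alikes about, which are no part of the job. What is shaped like the part that bears spacer_center but brown or purple is not meant.

How it is judged:
By the outcome, as a careful person would: the job done as asked, in the order asked, and still so for the second after the job is handed in, with the robot touching nothing.
It also fails if it takes over 51 s, if anything falls off the work surface, if the arm or the gripper's body presses on something with over 40 N, if the wrist force passes 120 N, or if a joint passes its speed limit or range.

ROBOT

A 6-joint arm with a two-finger parallel gripper is mounted at the origin on the work surface. World frame = base frame: x ahead of the robot, y to its left, z up, the work surface at z = 0. Lengths are in m, angles in degrees, forces in N, time in s.
With the tool pointing down it reaches from about 0.25 to 0.725 m from the base axis. Payload 9.7 kg.
Tool frame: the origin (TCP) lies midway between the tips of the shut fingers; the grasp point (between the pads) lies 19 mm behind it (bot.hold_point_z is the distance from the TCP to the grasp point, in m); z points along the fingers, y is the line along which they close (so a half turn about z gives the same grasp; the last joint's range is limited). The gripper opens to 85 mm and grips with 20 to 120 N. Pads are 22 mm wide; open, the fingers measure 114 mm over their backs; the gripper's body (76 mm by 85 mm) begins 54 mm behind the grasp point. The pads swing forward as they close: fully open they stand 13 mm farther back than shut.
Start: joints at [73.224, 4.979, 10.078, 95.1, 0, 90], TCP at [0.159, 0.527, 0.201] pointing down, gripper open.
Joint ranges: [-179.16, 179.16], [-48.56, 103.87], [-65.8, 70.77], [-126.05, 130.52], [-82.76, 87.17], [-180, 180]. Speed limits (degrees/s): [127.2, 127.2, 147.25, 180, 180, 180].

INTERFACE

Orientations are given as [roll, pitch, yaw] about the fixed x, y, z axes, in that order (R = Rz(yaw) Ry(pitch) Rx(roll)).
In Python, from workcell import bot gives the robot as it stands.
- The arm moves only by the tool play_rows, never from a script. Its argument "steps" is a list that holds one entry, the list of rows, each a list of 4 numbers: the shift along the tool's x, y, z in m, then the turn about the tool's z in rad. In form: [[[tx, ty, tz, yaw], ...]]. A call has exactly 5 rows; each row shifts and turns the commanded pose from where the row before left it, along the tool's axes as they then stand; what a row does not reach is not made up. A row lasts 1/12 s, in which the tool goes at most 41.7 mm and 7.16 degrees, less where a joint would pass 70% of its speed; a pose out of reach is approached as far as the arm can. A call is refused whole if a number of a shift passes 0.0417 or a number of a turn 0.125, either way. A call with a gripper value outside its range is refused whole. "gripper" is the finger opening in m, from 0 to 0.0854, set as the call begins (left out, the last holds). The fingers move at their own pace and stop on an object; "squeeze" is the grip in N (left out, the last holds). Time passes only in rows, so rows that do not move let the fingers close, or fill a call up. It gives the time, the measured TCP pose, the force, the opening and the grip force at its end, in the units of the state.
- bot.get_obs(): the state, without advancing time (a new reading comes with each control period).
- bot.camera(name): name is "scene" or "side" or "wrist"; returns a dict with "img" (480x640x3 uint8, blue, green, red), "vfov" (degrees; the focal length in pixels is half the picture's height over the tangent of half this angle, whatever the lens; pixels are square), "cx", "cy" (the principal point, pixels), "xyz" and "attitude" of the camera in the world. Camera axes: x right, y down, z forward; pixel columns grow to the right and rows downward; lengths in m; the calibration is good to about 2 mm. A picture is of the moment at which its call begins. There is no depth.
- bot.job_done(): hands the job in; it is judged then, once.
The state is a dict: "time": time; "q": joint angles; "qd": joint speeds; "joint_efforts": joint torques, N m; "ee_pos": TCP position; "tcp_rot": TCP orientation; "wrist_force": force on the tool from outside, world axes, zero at the start; "torque": the same for the moment, N m; "opening": finger opening in m; "grasp_force": force on a finger pad.
Only numpy, scipy, OpenCV 4.12 (cv2) and the standard library are available. Lean on these libraries where they do the work, as an engineer would, in place of code of your own. Each camera call takes 0.05 s, during which the arm holds its last target. There are 200 camera calls.

## Working session

There is one attempt and no reset: what is moved stays moved. The work goes in short steps, Python scripts to look and compute and a tool call to move; the robot and the scene stay as the last step left them, time stands still between calls to the robot, and variables do not carry over. Pictures are saved under pics/ and viewed, at most 13 in all, crops included, and the job is handed in when it is done.

Besides the shell and the picture viewer there is one more tool, called after "Call:" as name(argument=value, ...), one argument or row to a line, values as JSON. play_rows: Moves the arm, as the interface text tells. Its arguments: {"type":"object","properties":{"steps":{"type":"array","items":{"type":"array","items":{"type":"array","items":{"type":"number"}}}},"gripper":{"type":"number"},"squeeze":{"type":"number"}},"required":["steps"]}

```bash
ls; mkdir -p pics; python3 - <<'E'
from workcell import bot
import cv2
o=bot.get_obs();print(o)
for n in ("scene","side"):
    c=bot.camera(n);cv2.imwrite(f"pics/{n}0.png",c["img"]);print(n,{k:v for k,v in c.items() if k!="img"})
print(bot.hold_point_z)
E
```

```text
pics
{'time': 0.0, 'q': array([7.32235017e+01, 5.01134912e+00, 1.00334322e+01, 9.51004520e+01,
       4.83748414e-04, 8.99975420e+01]), 'qd': array([ 0.01126665,  0.01324124, -0.01988289,  0.01027343, -0.05746376,
        0.02249546]), 'joint_efforts': array([-1.88672916e-04, -5.20387173e+01,  4.64806223e+01,  1.61794585e-02,
        2.13810904e-04,  6.03206018e-07]), 'ee_pos': array([0.15866726, 0.52632066, 0.20057157]), 'tcp_rot': array([-1.79921631e+02, -4.87109955e-04,  1.63225959e+02]), 'wrist_force': array([-0.66256139,  0.07337181,  0.33704924]), 'torque': array([-0.01215226, -0.00608103,  0.03630553]), 'grasp_force': 0.0, 'opening': 0.08506119874132234}
scene {'vfov': 49.68165588035384, 'cx': 313.97977726175117, 'cy': 236.65865803965346, 'xyz': array([1.03981646, 0.09178412, 0.65544096]), 'attitude': array([-142.30217254,    1.03010026,   83.06981879])}
side {'vfov': 49.493041873927154, 'cx': 327.38126455996354, 'cy': 239.13601807467523, 'xyz': array([0.49073771, 0.72235664, 0.51275373]), 'attitude': array([-123.20453154,   -0.9716312 , -170.38111107])}
0.0187
```

View pics/scene0.png

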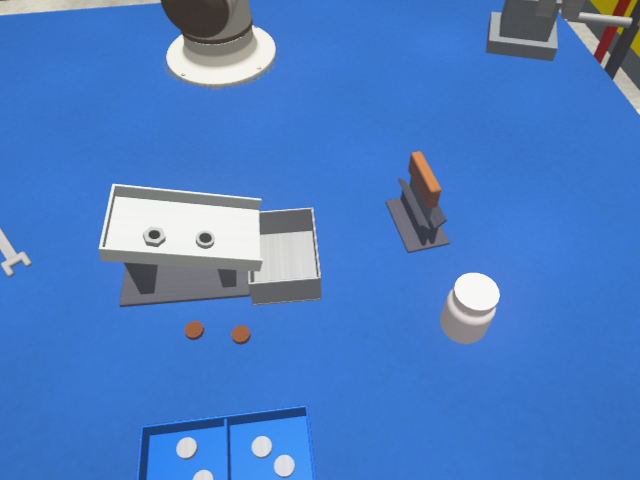

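View pics/side0.png

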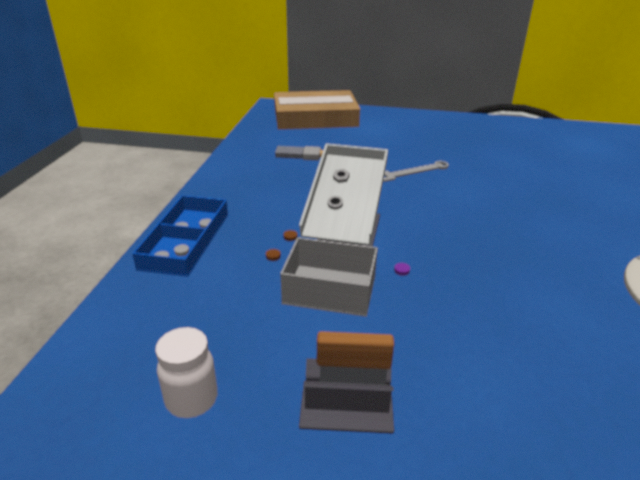

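```bash
python3 - <<'E'
import cv2,numpy as np
s=cv2.imread("pics/scene0.png");d=cv2.imread("pics/side0.png")
f=lambda im,x,y,w,h,k:cv2.resize(im[y:y+h,x:x+w],None,fx=k,fy=k,interpolation=cv2.INTER_CUBIC)
a=f(s,95,180,240,130,3)   #720x390
cv2.imwrite("pics/c1.png",a)
b=f(s,380,145,80,110,5) #400x550
c=f(d,295,325,110,110,3.6)
o=np.zeros((550,800,3),np.uint8);o[:,:400]=b;o[:396,400:796]=c
cv2.imwrite("pics/c2.png",o)
e=f(d,275,135,125,180,3.3);cv2.imwrite("pics/c3.png",e);print(e.shape)
E
```

```text
(594, 412, 3)
```

View pics/c1.png

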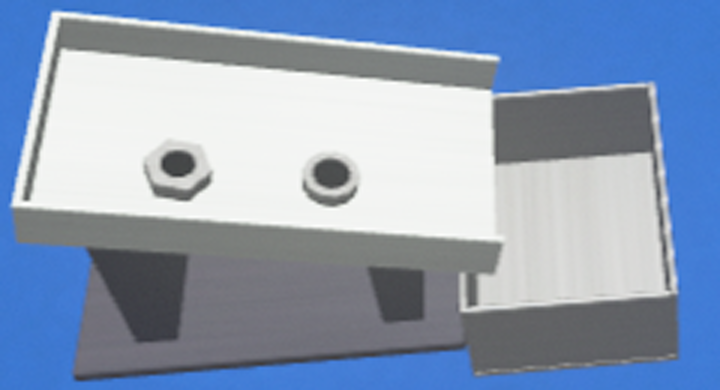

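View pics/c2.png

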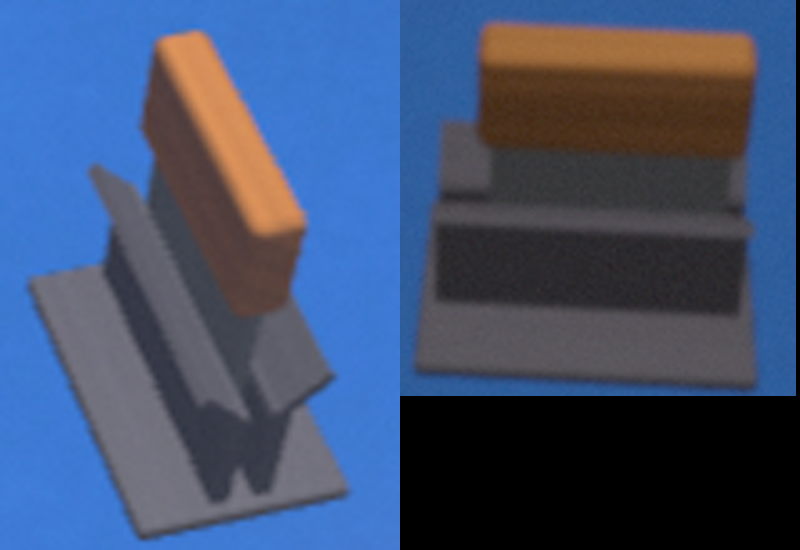

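View pics/c3.png

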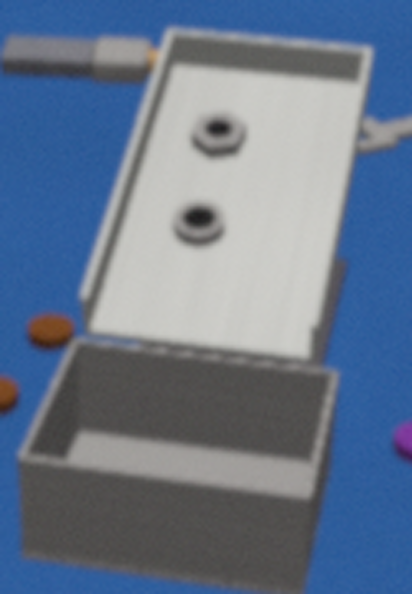

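```bash
cat > h.py <<'E'
import numpy as np
from scipy.spatial.transform import Rotation as R
from scipy.optimize import least_squares
def cam(v,cx,cy,xyz,att): return dict(f=240/np.tan(np.radians(v/2)),c=np.array([cx,cy]),p=np.array(xyz),R=R.from_euler('xyz',att,degrees=True).as_matrix())
SC=cam(49.68165588,313.97977726,236.65865804,[1.03981646,.09178412,.65544096],[-142.30217254,1.03010026,83.06981879])
SD=cam(49.49304187,327.38126456,239.13601807,[.49073771,.72235664,.51275373],[-123.20453154,-.9716312,-170.38111107])
def proj(c,P):
    q=(np.atleast_2d(P)-c['p'])@c['R']; return q[:,:2]/q[:,2:]*c['f']+c['c']
def tri(obs):
    return least_squares(lambda P:np.concatenate([proj(c,P)[0]-u for c,u in obs]),[.5,.2,.05])
E
python3 - <<'E'
from h import *
s=lambda l,k,o:np.array(l,float)/k+np.array(o)-.0
tp=np.array([[-103,55,22],[-103,-55,22],[100,55,22],[100,-55,22]])/1e3
A=s([(55,12),(12,207),(498,57),(502,240)],3,(95,180))
B=s([(373,47),(168,28),(318,325),(80,297)],3.3,(275,135))
def Rt(y): return R.from_euler('ZY',[y,15],degrees=True).as_matrix()
def res(p,split=False):
    P=tp@Rt(p[2]).T+[p[0],p[1],.101]
    return np.concatenate([(proj(SC,P)-A).ravel(),(proj(SD,P)-B).ravel()])
r=least_squares(res,[.5,.1,90]);print('tray',r.x,r.fun.round(1))
p=r.x;T=Rt(p[2])
for n,a,b in (('nut',(178,163),(219,127)),('spacer',(330,176),(200,217))):
    t=tri([(SC,s(a,3,(95,180))),(SD,s(b,3.3,(275,135)))])
    print(n,t.x,t.fun.round(1),'tray mm',((t.x-[p[0],p[1],.101])@T*1e3).round(1))
H=np.array([[-9,-42,20],[9,-42,20],[9,42,20],[-9,42,20]])/1e3
A2=s([(160,42),(208,35),(303,222),(258,235)],5,(380,145))
B2=s([(755,78),(752,37),(483,25),(483,68)],3.6,(295-400/3.6,325))
# scene order: farleft(small x, small y), farright, nearright, nearleft
for y0 in(0,):
  pass
# world corners: 0:(x-,y-)1:(x-,y+)2:(x+,y+)3:(x+,y-);  side: left=+x, front=+y
B2=s([(752,37),(755,78),(483,68),(483,25)],3.6,(295-400/3.6,325))
for i in range(4):
    t=tri([(SC,A2[i]),(SD,B2[i])]);print(t.x.round(4),t.fun.round(1))
# scraper frame: choose y=+world x -> x axis = -world y
Hc=np.array([[9,-42,20],[-9,-42,20],[-9,42,20],[9,42,20],[-9,42,-20],[9,42,-20]])/1e3
A2=np.vstack([A2,s([(285,305),(235,312)],5,(380,145))])
B3=np.vstack([B2,s([(483,142)],3.6,(295-400/3.6,325))])
def rs(q):
    M=R.from_euler('ZY',[q[3],q[4]],degrees=True).as_matrix();P=Hc@M.T+q[:3]
    return np.concatenate([(proj(SC,P)-A2).ravel(),(proj(SD,P[:5])-B3).ravel()])
r=least_squares(rs,[.4,.4,.1,-90,0]);print('scr',r.x.round(4),r.fun.round(1))
M=R.from_euler('ZY',r.x[3:],degrees=True).as_matrix();print('edge',r.x[:3]+M@[0,0,-.09])
E
```

```text
tray [ 5.80799376e-01 -3.77161540e-02  8.80375908e+01] [-0.9 -0.7 -0.1 -0.7  0.  -0.8  0.7  0.  -0.6 -0.1 -0.2 -0.4 -0.7  0.
 -0.3 -0.3]
nut [ 0.5953941  -0.07624996  0.12003483] [-0.1 -0.2 -0.2  0.2] tray mm [-41.6 -15.9   8.5]
spacer [ 0.59555116 -0.01356809  0.10051829] [-0.3 -0.4 -0.5  0.4] tray mm [ 23.9 -13.9   5.9]
[0.4842 0.2969 0.1139] [-0.6 -0.9 -0.6  0.5]
[0.482  0.3125 0.1125] [-0.6 -0.8 -0.5  0.4]
[0.5618 0.3212 0.1114] [ 0.2  0.3  0.2 -0.1]
[0.5653 0.306  0.1135] [-0.4 -0.5 -0.4  0.3]
scr [  0.5229   0.3084   0.0944 -83.496   -3.1914] [-1.6 -2.2 -0.  -2.4  2.2 -0.2 -0.7 -0.9 -0.5  2.  -1.9  2.5  1.4 -0.6
  1.4  0.5 -1.7 -0.7 -0.5 -1.1 -1.7  3.3]
edge [0.52348181 0.30340279 0.00452498]
```

```bash
cat >> h.py <<'E'
def plan(o,xyz,yaw,n,p=None):
    "rows from state o to TCP xyz, tool yaw (deg), n rows"
    p=np.array(o['ee_pos']) if p is None else np.array(p); y=o['tcp_rot'][2]
    dy=((yaw-y+180)%360-180)/n; d=(np.array(xyz)-p)/n; out=[]
    for i in range(n):
        M=R.from_euler('xyz',[180,0,y+i*dy],degrees=True).as_matrix()
        out.append((d@M).round(4).tolist()+[round(-np.radians(dy),4)])
    for k in range(0,n,5): print([out[k:k+5]])
E
python3 - <<'E'
from h import *
from workcell import bot
plan(bot.get_obs(),[.523,.308,.2],-173.5,15)
E
```

```text
[[[-0.0275, -0.0069, 0.0, np.float64(-0.0271)], [-0.0273, -0.0077, 0.0, np.float64(-0.0271)], [-0.027, -0.0084, 0.0, np.float64(-0.0271)], [-0.0268, -0.0091, 0.0, np.float64(-0.0271)], [-0.0265, -0.0099, 0.0, np.float64(-0.0271)]]]
[[[-0.0263, -0.0106, 0.0, np.float64(-0.0271)], [-0.026, -0.0113, 0.0, np.float64(-0.0271)], [-0.0257, -0.012, 0.0, np.float64(-0.0271)], [-0.0253, -0.0127, 0.0, np.float64(-0.0271)], [-0.025, -0.0133, 0.0, np.float64(-0.0271)]]]
[[[-0.0246, -0.014, 0.0, np.float64(-0.0271)], [-0.0242, -0.0147, 0.0, np.float64(-0.0271)], [-0.0238, -0.0153, 0.0, np.float64(-0.0271)], [-0.0234, -0.016, 0.0, np.float64(-0.0271)], [-0.0229, -0.0166, 0.0, np.float64(-0.0271)]]]
```

Call:
play_rows(
  steps=[
    [[-0.0275,-0.0069,0,-0.027],[-0.0273,-0.0077,0,-0.027],[-0.027,-0.0084,0,-0.027],[-0.0268,-0.0091,0,-0.027],[-0.0265,-0.0099,0,-0.027]],
  ],
  gripper=0.085,
)

```text
time: 0.52
ee_pos: [0.281, 0.4529, 0.2009]
tcp_rot: [-180.0, -0.0, 171.1]
wrist_force: [-0.2, 0.2, 0.5]
opening: 0.0851
grasp_force: 0.0
```

Call:
play_rows(
  steps=[
    [[-0.0263,-0.0106,0,-0.027],[-0.026,-0.0113,0,-0.027],[-0.0257,-0.012,0,-0.027],[-0.0253,-0.0127,0,-0.027],[-0.025,-0.0133,0,-0.027]],
  ],
)

```text
time: 0.93
ee_pos: [0.4027, 0.3798, 0.201]
tcp_rot: [-180.0, -0.0, 178.8]
wrist_force: [-0.2, 1.0, 0.3]
opening: 0.0854
grasp_force: 0.0
```

Call:
play_rows(
  steps=[
    [[-0.0246,-0.014,0,-0.027],[-0.0242,-0.0147,0,-0.027],[-0.0238,-0.0153,0,-0.027],[-0.0234,-0.016,0,-0.027],[-0.0229,-0.0166,0,-0.027]],
  ],
)

```text
time: 1.35
ee_pos: [0.524, 0.3069, 0.2008]
tcp_rot: [-180.0, -0.0, -173.5]
wrist_force: [0.1, 0.3, -0.6]
opening: 0.0847
grasp_force: 0.0
```

Call:
play_rows(
  steps=[
    [[0,0,0,0],[0,0,0,0],[0,0,0,0],[0,0,0,0],[0,0,0,0]],
  ],
)

```text
time: 1.77
ee_pos: [0.5222, 0.3086, 0.2015]
tcp_rot: [180.0, 0.0, -173.5]
wrist_force: [-0.4, 0.2, 0.1]
opening: 0.0848
grasp_force: 0.0
```

```bash
python3 - <<'E'
from workcell import bot
import cv2
c=bot.camera("wrist");cv2.imwrite("pics/w1.png",c["img"]);print({k:v for k,v in c.items() if k!="img"})
o=bot.get_obs();print(o['time'],o['ee_pos'],o['tcp_rot'])
E
```

```text
{'vfov': 70.70630948119293, 'cx': 321.4123338779202, 'cy': 246.6049935642205, 'xyz': array([0.45275924, 0.30005265, 0.37497151]), 'attitude': array([1.63933832e+02, 1.03967588e-02, 9.64719347e+01])}
1.8167 [0.52229249 0.30856178 0.20156019] [ 1.79989912e+02  1.48998339e-02 -1.73508587e+02]
```

View pics/w1.png

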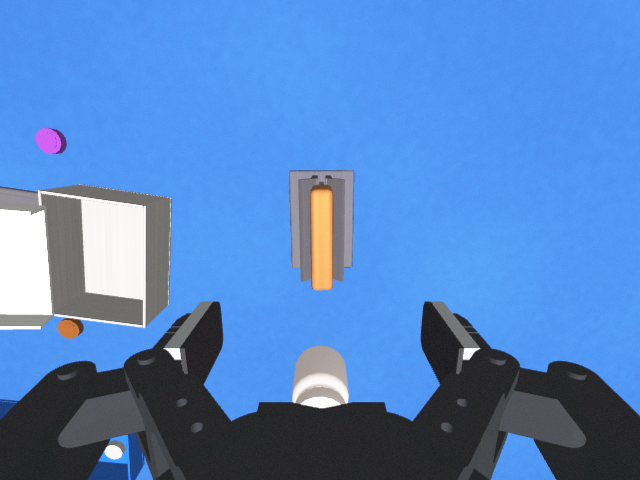

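Handle top spans about (321,185)–(321,290) in the wrist view, aligned with the fingers and centred between them. Locate its centre at z≈0.116.

```bash
python3 - <<'E'
from h import *
W=cam(70.70630948,321.4123,246.605,[.45275924,.30005265,.37497151],[163.933832,.0103967588,96.4719347])
for u in ((321,185),(321.5,290),(311,238),(332,238)):
    d=W['R']@np.array([(u[0]-W['c'][0])/W['f'],(u[1]-W['c'][1])/W['f'],1]);print((W['p']+d*(.116-W['p'][2])/d[2]).round(4))
E
```

```text
[0.4787 0.3026 0.116 ]
[0.564  0.3127 0.116 ]
[0.5208 0.2994 0.116 ]
[0.5189 0.3159 0.116 ]
```

Call:
play_rows(
  steps=[
    [[0.001,-0.001,0.016,0],[0,0,0.016,0],[0,0,0.016,0],[0,0,0.014,0],[0,0,0.014,0]],
  ],
)

```text
time: 2.23
ee_pos: [0.5215, 0.3073, 0.1248]
tcp_rot: [180.0, 0.0, -173.5]
wrist_force: [0.9, -0.2, -0.3]
opening: 0.0846
grasp_force: 0.0
```

Call:
play_rows(
  steps=[
    [[0,0,0.013,0],[0,0,0.013,0],[0,0,0.011,0],[0,0,0.008,0],[0,0,0,0]],
  ],
)

```text
time: 2.65
ee_pos: [0.5213, 0.3065, 0.0784]
tcp_rot: [-179.9, -0.1, -173.6]
wrist_force: [-0.1, 0.1, 0.2]
opening: 0.0848
grasp_force: 0.0
```

Call:
play_rows(
  steps=[
    [[0,0,0,0],[0,0,0,0],[0,0,0,0],[0,0,0,0],[0,0,0,0]],
  ],
  gripper=0.0,
  squeeze=60,
)

```text
time: 3.07
ee_pos: [0.5224, 0.3069, 0.0808]
tcp_rot: [180.0, 0.0, -173.6]
wrist_force: [0.5, -0.7, -0.2]
opening: 0.0249
grasp_force: 0.0
```

Call:
play_rows(
  steps=[
    [[0,0,0,0],[0,0,0,0],[0,0,0,0],[0,0,0,0],[0,0,0,0]],
  ],
)

```text
time: 3.48
ee_pos: [0.5224, 0.307, 0.081]
tcp_rot: [180.0, 0.1, -173.6]
wrist_force: [0.1, 0.0, 4.9]
opening: 0.0158
grasp_force: 59.1
```

```bash
python3 - <<'E'
from workcell import bot
o=bot.get_obs()
for k in('time','ee_pos','tcp_rot','wrist_force','torque','opening','grasp_force'):print(k,o[k])
E
```

```text
time 3.4833
ee_pos [0.52236826 0.3070158  0.08095983]
tcp_rot [ 1.79970663e+02  5.59163871e-02 -1.73570468e+02]
wrist_force [0.09268844 0.0097262  4.9354744 ]
torque [0.03279875 0.17241655 0.00537213]
opening 0.015848000264470943
grasp_force 59.14883852005005
```

```bash
python3 - <<'E'
from h import *
from workcell import bot
T=R.from_euler('ZY',[88.04,15],degrees=True).as_matrix();t0=np.array([.5808,-.0377,.101])
for x in(-66,-60,0,60,100,106): print(x,(t0+T@[x/1e3,-.008,0]).round(4))
o=bot.get_obs();g=(t0+T@[-.066,-.008,0])+[0,0,.075];print('floor contact TCP',g)
plan(o,[g[0],g[1],.261],178.04,15,p=[*o['ee_pos'][:2],.261])
E
```

```text
-66 [ 0.5866 -0.1017  0.1181]
-60 [ 0.5868 -0.0959  0.1165]
0 [ 0.5888 -0.038   0.101 ]
60 [0.5908 0.0199 0.0855]
100 [0.5921 0.0586 0.0751]
106 [0.5923 0.0644 0.0736]
floor contact TCP [ 0.58661492 -0.10168742  0.19308206]
[[[-0.0012, -0.0276, -0.0, np.float64(0.0098)], [-0.0015, -0.0275, -0.0, np.float64(0.0098)], [-0.0017, -0.0275, -0.0, np.float64(0.0098)], [-0.002, -0.0275, -0.0, np.float64(0.0098)], [-0.0023, -0.0275, -0.0, np.float64(0.0098)]]]
[[[-0.0025, -0.0275, -0.0, np.float64(0.0098)], [-0.0028, -0.0274, -0.0, np.float64(0.0098)], [-0.0031, -0.0274, -0.0, np.float64(0.0098)], [-0.0034, -0.0274, -0.0, np.float64(0.0098)], [-0.0036, -0.0273, -0.0, np.float64(0.0098)]]]
[[[-0.0039, -0.0273, -0.0, np.float64(0.0098)], [-0.0042, -0.0273, -0.0, np.float64(0.0098)], [-0.0044, -0.0272, -0.0, np.float64(0.0098)], [-0.0047, -0.0272, -0.0, np.float64(0.0098)], [-0.0049, -0.0271, -0.0, np.float64(0.0098)]]]
```

Call:
play_rows(
  steps=[
    [[0,0,-0.005,0],[0,0,-0.01,0],[0,0,-0.01,0],[0,0,-0.015,0],[0,0,-0.02,0]],
  ],
)

```text
time: 3.9
ee_pos: [0.5216, 0.3065, 0.1405]
tcp_rot: [-180.0, -0.1, -173.6]
wrist_force: [-0.5, -0.1, -1.9]
opening: 0.0159
grasp_force: 58.7
```

Call:
play_rows(
  steps=[
    [[0,0,-0.03,0],[0,0,-0.03,0],[0,0,-0.03,0],[0,0,-0.03,0],[0,0,0,0]],
  ],
)

```text
time: 4.32
ee_pos: [0.523, 0.3073, 0.2677]
tcp_rot: [179.8, 0.5, -173.6]
wrist_force: [0.7, 0.3, -0.7]
opening: 0.0158
grasp_force: 58.8
```

Call:
play_rows(
  steps=[
    [[-0.0012,-0.0276,0,0.0098],[-0.0015,-0.0275,0,0.0098],[-0.0017,-0.0275,0,0.0098],[-0.002,-0.0275,0,0.0098],[-0.0023,-0.0275,0,0.0098]],
  ],
)

```text
time: 4.73
ee_pos: [0.5434, 0.1693, 0.2607]
tcp_rot: [-180.0, 0.0, -176.4]
wrist_force: [0.5, -0.4, -1.3]
opening: 0.0154
grasp_force: 58.9
```

Call:
play_rows(
  steps=[
    [[-0.0025,-0.0275,0,0.0098],[-0.0028,-0.0274,0,0.0098],[-0.0031,-0.0274,0,0.0098],[-0.0034,-0.0274,0,0.0098],[-0.0036,-0.0273,0,0.0098]],
  ],
)

```text
time: 5.15
ee_pos: [0.5648, 0.0329, 0.2608]
tcp_rot: [-180.0, 0.0, -179.2]
wrist_force: [0.7, 0.8, -1.9]
opening: 0.0157
grasp_force: 58.9
```

Call:
play_rows(
  steps=[
    [[-0.0039,-0.0273,0,0.0098],[-0.0042,-0.0273,0,0.0098],[-0.0044,-0.0272,0,0.0098],[-0.0047,-0.0272,0,0.0098],[-0.0049,-0.0271,0,0.0098]],
  ],
)

```text
time: 5.57
ee_pos: [0.5861, -0.1033, 0.2608]
tcp_rot: [-180.0, 0.0, 178.0]
wrist_force: [0.5, 0.8, -1.7]
opening: 0.0154
grasp_force: 58.9
```

Call:
play_rows(
  steps=[
    [[0,0,0.01,0],[0,0,0.015,0],[0,0,0.01,0],[0,0,0,0],[0,0,0,0]],
  ],
)

```text
time: 5.98
ee_pos: [0.5859, -0.1018, 0.2254]
tcp_rot: [180.0, -0.0, 178.0]
wrist_force: [1.1, -0.1, -0.9]
opening: 0.0159
grasp_force: 58.9
```

```bash
python3 - <<'E'
from workcell import bot
import cv2,numpy as np
a=bot.camera("scene")["img"][60:310,60:350];b=bot.camera("side")["img"][50:320,260:420]
o=np.zeros((540,800,3),np.uint8)
o[:400,:464]=cv2.resize(a,(464,400),interpolation=2);o[:540,470:790]=cv2.resize(b,(320,540),interpolation=2)
cv2.imwrite("pics/t1.png",o)
o=bot.get_obs();print(o['time'],o['ee_pos'],o['tcp_rot'],o['wrist_force'])
E
```

```text
6.0833 [ 0.58634607 -0.10176603  0.22636252] [-1.79985892e+02  5.95949835e-02  1.78016439e+02] [ 0.12503845  0.63404603 -0.49414331]
```

View pics/t1.png

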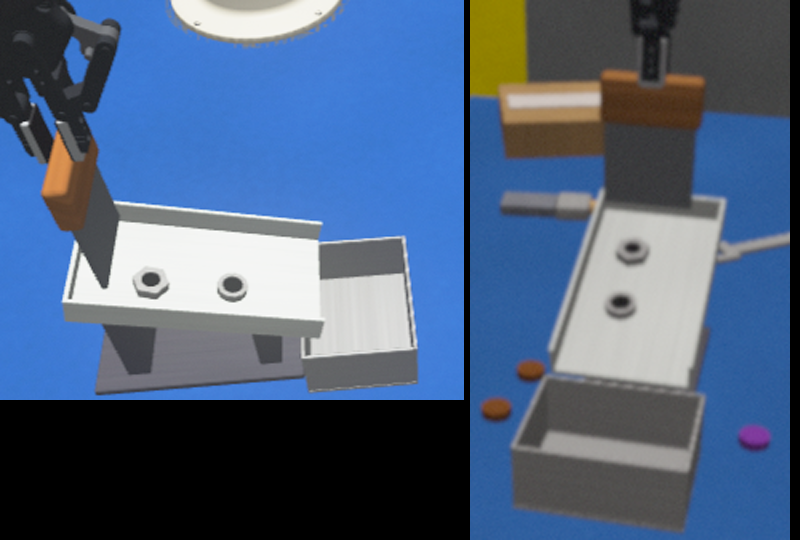

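Blade hangs vertical, uphill of the nut; its near lower corner is at about (105,287) in the left crop, the lower edge (607,205)–(690,208) in the right. Check against the model.

```bash
python3 - <<'E'
from h import *
a=np.array([60+105/1.6,60+287/1.6]);b=np.array([260+137/2,50+205/2]);b2=np.array([260+220/2,50+208/2])
t=tri([(SC,a),(SD,b)]);print(t.x,t.fun.round(1))
c=np.array([.5863,-.1018,.1514])
for s in(38,-38):
  P=c+[s/1e3,0,0];print(P,proj(SC,P),proj(SD,P))
print(a,b,b2)
E
```

```text
[ 0.62138827 -0.10272688  0.14615668] [ 0.3  0.5  0.5 -0.5]
[ 0.6243 -0.1018  0.1514] [[125.11443711 239.04072466]] [[327.32228581 149.21871467]]
[ 0.5483 -0.1018  0.1514] [[130.91911731 193.8694493 ]] [[371.323474  152.9204263]]
[125.625 239.375] [328.5 152.5] [370. 154.]
```

Call:
play_rows(
  steps=[
    [[0,0,0.008,0],[0,0,0.008,0],[0,0,0.008,0],[0,0,0.002,0],[0,0,0,0]],
  ],
)

```text
time: 6.5
ee_pos: [0.5857, -0.1017, 0.198]
tcp_rot: [180.0, -0.1, 178.0]
wrist_force: [0.0, -0.9, -1.3]
opening: 0.0157
grasp_force: 58.9
```

Call:
play_rows(
  steps=[
    [[0,0,0.001,0],[0,0,0.001,0],[0,0,0,0],[0,0,0,0],[0,0,0,0]],
  ],
)

```text
time: 6.92
ee_pos: [0.5863, -0.1018, 0.1975]
tcp_rot: [-180.0, 0.0, 178.0]
wrist_force: [-0.6, -0.0, -2.3]
opening: 0.0154
grasp_force: 58.9
```

Call:
play_rows(
  steps=[
    [[0,0,0.001,0],[0,0,0.001,0],[0,0,0,0],[0,0,0,0],[0,0,0,0]],
  ],
)

```text
time: 7.33
ee_pos: [0.5862, -0.1019, 0.1953]
tcp_rot: [-180.0, -0.0, 178.0]
wrist_force: [0.3, 0.0, -1.6]
opening: 0.0154
grasp_force: 58.9
```

Call:
play_rows(
  steps=[
    [[0,0,0.001,0],[0,0,0,0],[0,0,0,0],[0,0,0,0],[0,0,0,0]],
  ],
)

```text
time: 7.75
ee_pos: [0.5862, -0.1018, 0.1943]
tcp_rot: [-180.0, 0.0, 178.0]
wrist_force: [0.5, 0.3, -1.1]
opening: 0.0156
grasp_force: 58.9
```

Call:
play_rows(
  steps=[
    [[0,0,0.001,0],[0,0,0,0],[0,0,0,0],[0,0,0,0],[0,0,0,0]],
  ],
)

```text
time: 8.17
ee_pos: [0.5863, -0.1018, 0.1934]
tcp_rot: [-180.0, 0.0, 178.0]
wrist_force: [-0.3, 0.3, 0.2]
opening: 0.0154
grasp_force: 59.0
```

Call:
play_rows(
  steps=[
    [[0,0,0.001,0],[0,0,0,0],[0,0,0,0],[0,0,0,0],[0,0,0,0]],
  ],
)

```text
time: 8.58
ee_pos: [0.5865, -0.1019, 0.1932]
tcp_rot: [-180.0, 0.1, 178.0]
wrist_force: [-0.4, 1.1, 5.1]
opening: 0.0155
grasp_force: 59.7
```

Call:
play_rows(
  steps=[
    [[0,0,-0.0018,0],[0,0.004,0.0011,0],[0,0.008,0.0021,0],[0,0.008,0.0022,0],[0,0.008,0.0021,0]],
  ],
)

```text
time: 9.0
ee_pos: [0.587, -0.0728, 0.1859]
tcp_rot: [180.0, -0.0, 178.0]
wrist_force: [-1.0, -0.6, -2.1]
opening: 0.0158
grasp_force: 58.9
```

Call:
play_rows(
  steps=[
    [[0,0.008,0.0021,0],[0,0.008,0.0022,0],[0,0.008,0.0021,0],[0,0.008,0.0022,0],[0,0.008,0.0021,0]],
  ],
)

```text
time: 9.42
ee_pos: [0.5886, -0.0329, 0.1756]
tcp_rot: [-180.0, -0.0, 178.0]
wrist_force: [0.3, -0.9, -1.6]
opening: 0.0158
grasp_force: 58.9
```

Call:
play_rows(
  steps=[
    [[0,0.008,0.0022,0],[0,0.008,0.0021,0],[0,0.008,0.0022,0],[0,0.008,0.0021,0],[0,0.006,0.0016,0]],
  ],
)

```text
time: 9.83
ee_pos: [0.5899, 0.0051, 0.1654]
tcp_rot: [180.0, -0.0, 178.0]
wrist_force: [-0.2, -0.7, -1.6]
opening: 0.0156
grasp_force: 59.0
```

```bash
python3 - <<'E'
from workcell import bot
import cv2,numpy as np
a=bot.camera("scene")["img"][60:310,60:350];b=bot.camera("side")["img"][50:320,260:420]
o=np.zeros((540,800,3),np.uint8)
o[:400,:464]=cv2.resize(a,(464,400),interpolation=2);o[:540,470:790]=cv2.resize(b,(320,540),interpolation=2)
cv2.imwrite("pics/t2.png",o)
o=bot.get_obs();print(o['time'],o['ee_pos'],o['tcp_rot'],o['wrist_force'])
E
```

```text
9.9333 [0.58979106 0.00510781 0.16532216] [ 1.79989106e+02 -2.71944506e-02  1.78067360e+02] [-1.08696875 -0.86135921 -1.07603428]
```

View pics/t2.png

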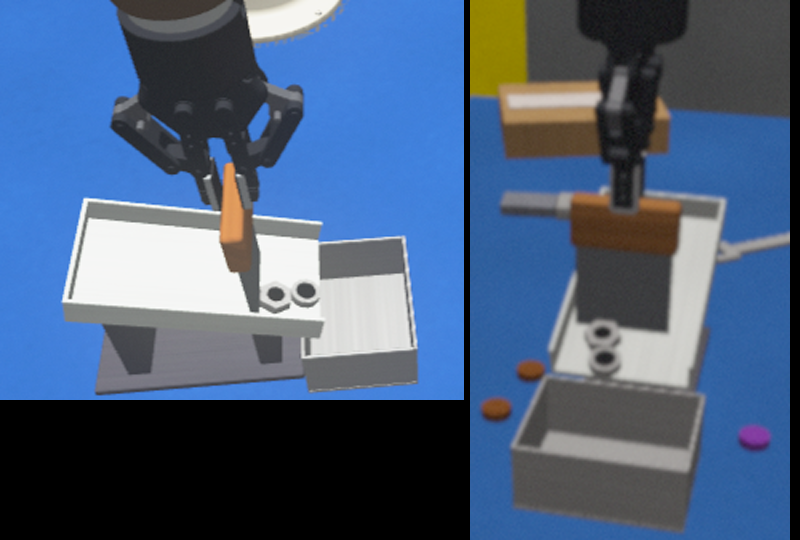

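Nut (275,297) pushes the spacer (306,292), both within the blade's width and near the lip. Continue over the lip.

Call:
play_rows(
  steps=[
    [[0,0.006,0.0016,0],[0,0.006,0.0016,0],[0,0.006,0.0016,0],[0,0.006,0.0016,0],[0,0.006,0.0016,0]],
  ],
)

```text
time: 10.35
ee_pos: [0.591, 0.0347, 0.1575]
tcp_rot: [180.0, -0.0, 178.0]
wrist_force: [0.1, 0.4, -2.0]
opening: 0.0155
grasp_force: 58.9
```

Call:
play_rows(
  steps=[
    [[0,0.006,0.0016,0],[0,0.006,0.0016,0],[0,0.006,0.0016,0],[0,0.006,0.0016,0],[0,0.005,0.0009,0]],
  ],
)

```text
time: 10.77
ee_pos: [0.5919, 0.0638, 0.1501]
tcp_rot: [180.0, -0.0, 178.0]
wrist_force: [-0.1, -0.3, -2.2]
opening: 0.0158
grasp_force: 58.9
```

Call:
play_rows(
  steps=[
    [[0,0.004,0,0],[0,0,0,0],[0,0,0,0],[0,0,0,0],[0,0,0,0]],
  ],
)

```text
time: 11.18
ee_pos: [0.5921, 0.0668, 0.1505]
tcp_rot: [-180.0, 0.0, 178.0]
wrist_force: [-0.3, -0.4, -2.1]
opening: 0.0152
grasp_force: 58.9
```

Call:
play_rows(
  steps=[
    [[0,0,-0.015,0],[0,0,-0.03,0],[0,0,-0.03,0],[0,0,-0.03,0],[0,0,0,0]],
  ],
)

```text
time: 11.6
ee_pos: [0.5932, 0.0669, 0.2618]
tcp_rot: [179.9, 0.5, 178.0]
wrist_force: [1.4, 0.2, 0.7]
opening: 0.0154
grasp_force: 59.0
```

```bash
python3 - <<'E'
from workcell import bot
from h import *
import cv2
a=bot.camera("scene")["img"][60:310,60:350];b=bot.camera("side")["img"][50:320,260:420]
o=np.zeros((540,800,3),np.uint8)
o[:400,:464]=cv2.resize(a,(464,400),interpolation=2);o[:540,470:790]=cv2.resize(b,(320,540),interpolation=2)
cv2.imwrite("pics/t3.png",o)
o=bot.get_obs();print(o['time'],o['ee_pos'],o['tcp_rot'],o['wrist_force'])
plan(o,[.5224,.3070,o['ee_pos'][2]],-173.57,10)
E
```

```text
11.7 [0.59274028 0.06687602 0.25653392] [1.79981276e+02 1.43638544e-01 1.77985354e+02] [-0.50546968 -0.07013387 -3.22021794]
[[[0.0079, 0.0238, 0.0, np.float64(-0.0147)], [0.0075, 0.0239, 0.0, np.float64(-0.0147)], [0.0072, 0.024, 0.0, np.float64(-0.0147)], [0.0068, 0.0241, 0.0, np.float64(-0.0147)], [0.0065, 0.0242, 0.0, np.float64(-0.0147)]]]
[[[0.0061, 0.0243, 0.0, np.float64(-0.0147)], [0.0057, 0.0244, 0.0, np.float64(-0.0147)], [0.0054, 0.0244, 0.0, np.float64(-0.0147)], [0.005, 0.0245, 0.0, np.float64(-0.0147)], [0.0047, 0.0246, 0.0, np.float64(-0.0147)]]]
```

View pics/t3.png

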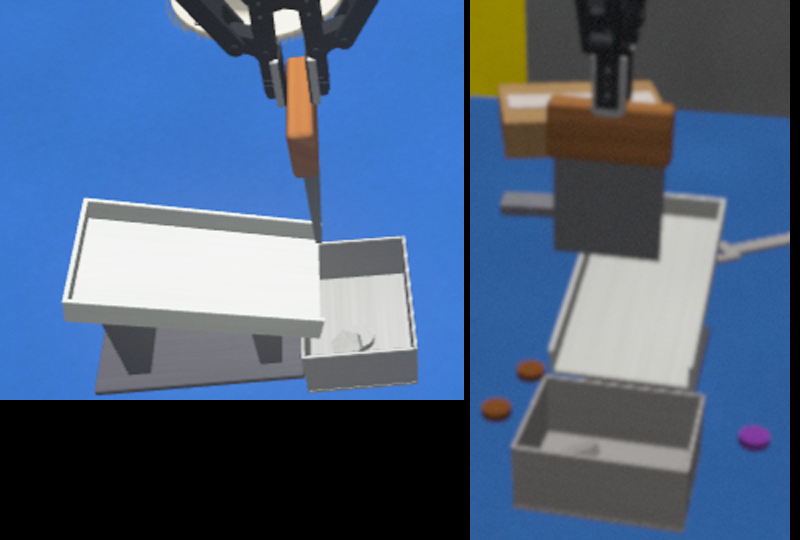

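Tray is empty; nut and spacer lie in the cup at about (345,342) and (365,340). Return to the rest.

Call:
play_rows(
  steps=[
    [[0.0079,0.0238,0,-0.0147],[0.0075,0.0239,0,-0.0147],[0.0072,0.024,0,-0.0147],[0.0068,0.0241,0,-0.0147],[0.0065,0.0242,0,-0.0147]],
  ],
)

```text
time: 12.12
ee_pos: [0.556, 0.188, 0.2536]
tcp_rot: [-180.0, -0.1, -177.8]
wrist_force: [0.6, 0.0, -2.2]
opening: 0.0154
grasp_force: 59.0
```

Call:
play_rows(
  steps=[
    [[0.0061,0.0243,0,-0.0147],[0.0057,0.0244,0,-0.0147],[0.0054,0.0244,0,-0.0147],[0.005,0.0245,0,-0.0147],[0.0047,0.0246,0,-0.0147]],
  ],
)

```text
time: 12.53
ee_pos: [0.5209, 0.3082, 0.2536]
tcp_rot: [-179.9, -0.1, -173.5]
wrist_force: [0.4, 0.6, -1.7]
opening: 0.0156
grasp_force: 59.0
```

Call:
play_rows(
  steps=[
    [[0,0,0.02,0],[0,0,0.03,0],[0,0,0.03,0],[0,0,0.02,0],[0,0,0,0]],
  ],
)

```text
time: 12.95
ee_pos: [0.5193, 0.3059, 0.1487]
tcp_rot: [-179.8, -0.5, -173.6]
wrist_force: [-0.8, 0.7, -3.1]
opening: 0.0151
grasp_force: 59.0
```

Call:
play_rows(
  steps=[
    [[0,0,0,0],[0,0,0,0],[0,0,0,0],[0,0,0,0],[0,0,0,0]],
  ],
)

```text
time: 13.37
ee_pos: [0.5222, 0.3076, 0.1566]
tcp_rot: [180.0, 0.1, -173.6]
wrist_force: [-0.2, 0.4, -1.7]
opening: 0.016
grasp_force: 59.0
```

```bash
python3 - <<'E'
from workcell import bot
from h import *
import cv2
a=bot.camera("wrist")["img"][120:360,200:440];b=bot.camera("side")["img"][285:435,280:420]
o=np.zeros((480,930-130,3),np.uint8)
o[:400,:400]=cv2.resize(a,(400,400),interpolation=2);o[:420,408:800]=cv2.resize(b,(392,420),interpolation=2)
cv2.imwrite("pics/r1.png",o)
o=bot.get_obs();print(o['time'],o['ee_pos'],o['tcp_rot'],o['wrist_force'])
plan(o,[.5224,.3073,.081],-173.57,10)
E
```

```text
13.4667 [0.5219568  0.30751811 0.156015  ] [ 1.79977889e+02  5.08717532e-02 -1.73574005e+02] [ 0.33371531  0.58286232 -1.78221903]
[[[-0.0, -0.0, 0.0075, np.float64(-0.0)], [-0.0, -0.0, 0.0075, np.float64(-0.0)], [-0.0, -0.0, 0.0075, np.float64(-0.0)], [-0.0, -0.0, 0.0075, np.float64(-0.0)], [-0.0, -0.0, 0.0075, np.float64(-0.0)]]]
[[[-0.0, -0.0, 0.0075, np.float64(-0.0)], [-0.0, -0.0, 0.0075, np.float64(-0.0)], [-0.0, -0.0, 0.0075, np.float64(-0.0)], [-0.0, -0.0, 0.0075, np.float64(-0.0)], [-0.0, -0.0, 0.0075, np.float64(-0.0)]]]
```

View pics/r1.png

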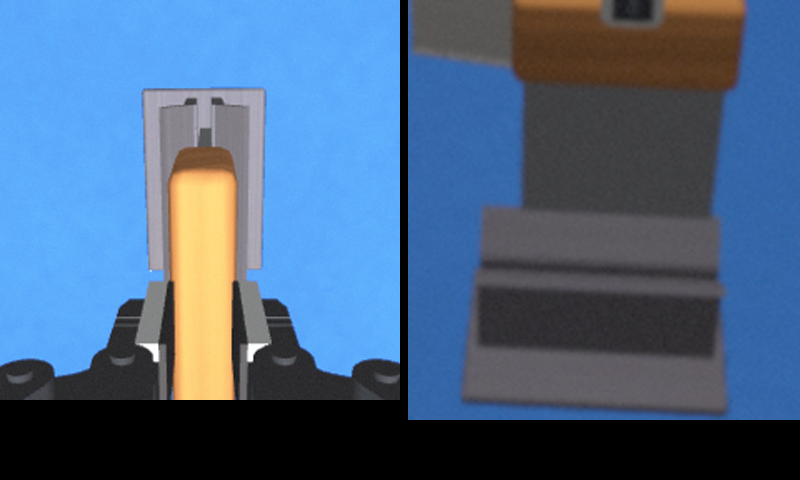

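The blade's far corner (205,137) sits over the slot (204); aligned. Lower gently.

Call:
play_rows(
  steps=[
    [[0,0,0.004,0],[0,0,0.006,0],[0,0,0.006,0],[0,0,0.006,0],[0,0,0.006,0]],
  ],
)

```text
time: 13.88
ee_pos: [0.5215, 0.3072, 0.1263]
tcp_rot: [-180.0, -0.0, -173.6]
wrist_force: [0.5, 0.1, -1.0]
opening: 0.0151
grasp_force: 59.1
```

Call:
play_rows(
  steps=[
    [[0,0,0.005,0],[0,0,0.005,0],[0,0,0.005,0],[0,0,0.005,0],[0,0,0,0]],
  ],
)

```text
time: 14.3
ee_pos: [0.5213, 0.3072, 0.1061]
tcp_rot: [-180.0, -0.1, -173.6]
wrist_force: [-0.5, -0.2, -1.2]
opening: 0.0157
grasp_force: 59.0
```

Call:
play_rows(
  steps=[
    [[0,0,0.005,0],[0,0,0.005,0],[0,0,0.005,0],[0,0,0.003,0],[0,0,0,0]],
  ],
)

```text
time: 14.72
ee_pos: [0.5213, 0.3072, 0.0884]
tcp_rot: [-180.0, -0.1, -173.6]
wrist_force: [0.4, -0.4, -1.2]
opening: 0.0154
grasp_force: 59.1
```

Call:
play_rows(
  steps=[
    [[0,0,0.002,0],[0,0,0.002,0],[0,0,0.002,0],[0,0,0,0],[0,0,0,0]],
  ],
)

```text
time: 15.13
ee_pos: [0.5216, 0.3074, 0.0833]
tcp_rot: [-180.0, -0.0, -173.6]
wrist_force: [0.1, -0.4, -1.6]
opening: 0.0154
grasp_force: 59.1
```

Call:
play_rows(
  steps=[
    [[0,0,0.001,0],[0,0,0.001,0],[0,0,0,0],[0,0,0,0],[0,0,0,0]],
  ],
)

```text
time: 15.55
ee_pos: [0.5217, 0.3074, 0.0814]
tcp_rot: [180.0, -0.0, -173.6]
wrist_force: [-0.0, -0.1, -2.1]
opening: 0.0152
grasp_force: 59.1
```

Call:
play_rows(
  steps=[
    [[0,0,0.001,0],[0,0,0,0],[0,0,0,0],[0,0,0,0],[0,0,0,0]],
  ],
)

```text
time: 15.97
ee_pos: [0.5219, 0.3075, 0.081]
tcp_rot: [180.0, 0.0, -173.6]
wrist_force: [-1.7, -0.1, 5.8]
opening: 0.0154
grasp_force: 59.9
```

Seated (upward force at the same height as the grasp). Release and retreat.

Call:
play_rows(
  steps=[
    [[0,0,0,0],[0,0,0,0],[0,0,0,0],[0,0,0,0],[0,0,0,0]],
  ],
  gripper=0.085,
)

```text
time: 16.38
ee_pos: [0.5216, 0.3073, 0.0801]
tcp_rot: [-180.0, -0.0, -173.6]
wrist_force: [-0.6, -0.7, -0.3]
opening: 0.075
grasp_force: 0.0
```

Call:
play_rows(
  steps=[
    [[0,0,0,0],[0,0,0,0],[0,0,0,0],[0,0,0,0],[0,0,0,0]],
  ],
)

```text
time: 16.8
ee_pos: [0.5217, 0.3074, 0.0804]
tcp_rot: [180.0, 0.0, -173.6]
wrist_force: [0.2, 0.2, -0.4]
opening: 0.0853
grasp_force: 0.0
```

Call:
play_rows(
  steps=[
    [[0,0,-0.01,0],[0,0,-0.02,0],[0,0,-0.03,0],[0,0,-0.03,0],[0,0,-0.03,0]],
  ],
)

```text
time: 17.22
ee_pos: [0.5214, 0.3072, 0.2025]
tcp_rot: [180.0, 0.0, -173.6]
wrist_force: [0.1, 0.4, 0.2]
opening: 0.0847
grasp_force: 0.0
```

Call:
play_rows(
  steps=[
    [[0,0,0,0],[0,0,0,0],[0,0,0,0],[0,0,0,0],[0,0,0,0]],
  ],
)

```text
time: 17.63
ee_pos: [0.5213, 0.3071, 0.1992]
tcp_rot: [-180.0, -0.1, -173.6]
wrist_force: [0.1, 0.3, -0.3]
opening: 0.085
grasp_force: 0.0
```

```bash
python3 - <<'E'
from workcell import bot
import cv2,numpy as np
f=lambda im,x,y,w,h,k:cv2.resize(im[y:y+h,x:x+w],None,fx=k,fy=k,interpolation=2)
s=bot.camera("scene")["img"];d=bot.camera("side")["img"]
o=np.zeros((600,800,3),np.uint8)
o[:280,:400]=f(s,380,130,100,70,4);a=f(s,360,120,110,140,2.5)
o[:]=0;o[:350,:275]=a;o[:330,280:555]=f(d,290,320,110,132,2.5);o[352:600,:400]=f(s,230,200,100,62,4);o[352:592,402:722]=f(d,280,235,100,75,3.2)
cv2.imwrite("pics/end.png",o)
b=bot.get_obs();print(b['time'],b['ee_pos'],b['opening'],b['wrist_force'])
E
```

```text
17.7333 [0.52131732 0.30718779 0.1994894 ] 0.08522989150401047 [ 0.86455734 -0.12991739  0.49703669]
```

View pics/end.png

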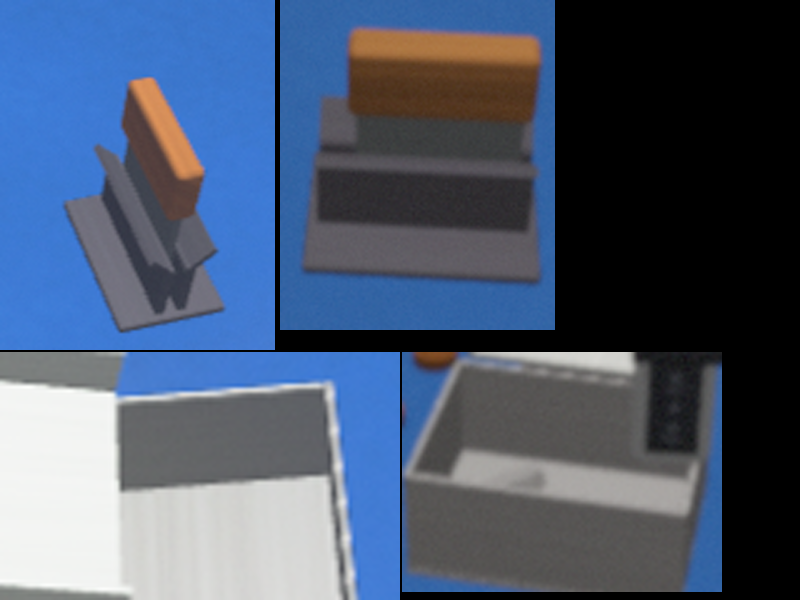

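The scraper stands in its rest as it did at the start, and the gripper is clear of it. Handing in.

```bash
python3 -c "
from workcell import bot
print(bot.job_done())"
```

```text
the job is handed in; nothing more can be done
None
```

The nut and spacer were swept with the scraper's edge over the lip and lie in the cup, the scraper is back upright in its rest and released, and the job was handed in at about 18 s (the hand-in gave no verdict).

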